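# Slide the cheese board under the low display riser

## Task

Push the dark wooden board, with the red cheese riding on it, along the counter and in under the low wooden riser through the riser's right-hand end, until the board lies squarely under it with its ends flush with the riser's ends. Only push the board, gently and flat on the counter: do not lift, tip or shove it, do not touch the cheese, and keep the cheese upright in the middle of the board. Leave the jars and everything else where they stand.

Things in the scene. Friction and masses are not known exactly. Their poses are not given: they have to be found in the camera images.
- riser: Fixed light-wood riser, a low bridge on the counter. Origin: centre of its footprint, at counter height. A tunnel along its own y (140 mm long, own y -70 to +70), open at both ends; inside 165 mm wide (own x) and 48 mm high; side legs 15 mm thick, deck 10 mm thick with its top at 58 mm.
- riser_mouth (a point): Middle of the riser's right-hand end, the one to enter by, at counter height: at the riser's own y = -70 mm, facing world -y (the robot's right) within 0.2 rad.
- board: Loose dark-wood serving board, 120 mm (own x) x 140 mm (own y) x 16 mm thick, lying flat on the counter to the right of the riser. Origin: centre of its underside. Its own y axis starts within about 0.45 rad of the riser's y axis. About 0.35 kg, slides with a few newtons.
- cheese: Loose round red waxed cheese, 60 mm across, 24 mm tall, about 80 g, lying flat near the middle of the board; its top is 40 mm above the counter, so 8 mm are left under the deck. Held on the board only by friction: sudden moves shift it. Origin: centre of its underside.
- jar_a: Bystander: small amber jar, 48 mm across, 55 mm tall, standing on the riser's deck towards its far end. Origin: centre of its underside.
- jar_b: Bystander: small green jar, 48 mm across, 55 mm tall, standing on the riser's deck towards its far end. Origin: centre of its underside.
- brick: Bystander: yellow wrapped cheese block 90 x 60 x 35 mm high, to the left of the work. Origin: centre of its underside.
- carton: Bystander: orange carton 60 x 110 x 45 mm high, beyond the riser. Origin: centre of its underside.
- tin: Bystander: blue-labelled tin, 64 mm across, 50 mm tall, beyond the board. Origin: centre of its underside.
- honey: Bystander: amber honey jar, 64 mm across, 90 mm tall, to the right of the work. Origin: centre of its underside.
- woodbox: Bystander: closed round wooden cheese box, 110 mm across, 35 mm tall, to the right and beyond. Origin: centre of its underside.
- spatula: Bystander: spatula 200 mm long lying flat, left of and beyond the riser. Origin: on its underside, near its middle.
Not all that is in view belongs to the job. Of the things like the board, leave any that is green or grey; of the rest the smaller one is meant.

How it is judged:
On the way:
1. the board's leading end is under the riser, entered from its right-hand end (y of board in the frame of riser between -0.125 and -0.03 m and x of board in the frame of riser between -0.03 and 0.03 m), for 0.05 s.
At the end, for the whole second after the job is handed in: The board lies flat and at rest under the riser, its ends flush with the riser's ends within 10 mm and square to it within 0.15 rad, the cheese lying flat on the board within 40 mm of its centre (y of board in the frame of riser between -0.01 and 0.01 m and x of board in the frame of riser between -0.03 and 0.03 m and angle between the y axis of board and the y axis of riser, either way round below 0.15 rad and angle between board's own z axis and vertical below 0.05 rad and height (world z) of board below 0.006 m and angle between cheese's own z axis and vertical below 0.1 rad and horizontal distance between cheese and board below 0.04 m and z of cheese in the frame of board between 0.012 and 0.022 m and linear speed of each of board, cheese below 0.01 m/s); the robot touches nothing.
It fails at once if the board is lifted or tipped (height (world z) of board above 0.008 m or angle between board's own z axis and vertical above 0.08 rad).
It fails at once if the cheese is tipped, or slides off the middle of the board (over 40 mm from its centre) (angle between cheese's own z axis and vertical above 0.15 rad or horizontal distance between cheese and board above 0.04 m).
It fails at once if the robot touches the cheese (contact force between any of the fingers, the arm and cheese above 0.3 N).
It fails at once if a bystander is moved by more than 20 mm (distance of any of jar_a, jar_b, brick, carton, tin, honey, woodbox, spatula from where it was at the start of the episode above 0.02 m).
It fails at once if the board is shoved with more than 25 N (contact force between the fingers and board above 25 N).
It also fails if it takes over 61 s, if anything falls off the work surface, if the arm or the gripper's body presses on something with over 40 N, if the wrist force passes 120 N, or if a joint passes its speed limit or range.

## Robot

A 6-joint arm with a two-finger parallel gripper is mounted at the origin on the work surface. World frame = base frame: x ahead of the robot, y to its left, z up, the work surface at z = 0. Lengths are in m, angles in rad, forces in N, time in s.
With the tool pointing down it reaches from about 0.35 to 0.875 m from the base axis. Payload 4.2 kg.
Tool frame: the origin (TCP) lies at the centre of the arm's flange, where the gripper is bolted on; the fingertips stand 182 mm ahead of it and the grasp point (between the pads) lies 164 mm ahead of it; x points along the fingers, y is the direction in which the jaws open and shut, and the axes are right-handed (so a half turn about x gives the same grasp; the last joint's range is limited). The gripper opens to 87 mm and grips with 3 to 60 N. Pads are 19 mm wide; open, the fingers measure 117 mm over their backs; the gripper's body (75 mm by 190 mm) begins 51 mm behind the grasp point.
Start: joints at [1.399, 0.385, 0.008, 0, -1.194, -0.259], TCP at [0.261, 0.568, 0.405] pointing down, gripper open.
Joint ranges: [-3.14, 3.14], [-1.21, 2.06], [-1.07, 1.41], [-3.16, 2.05], [-2.99, -0.16], [-3.1, 3.1]. Speed limits (rad/s): [2.79, 2.79, 3.14, 3.14, 3.14, 3.14].

## Interface

Orientations are given as a rotation vector (axis times angle).
In Python, from plant import * gives the robot as it stands.
- The arm moves only by the tool carry_out, never from a script. Its argument "increments" is a list of rows, each a list of 3 entries, a list of its own where there are three numbers: the shift along the tool's x, y, z in m, then the turn, a rotation vector about the tool's x, y, z in degrees, then the closure, from 0 (fully open) to 1 (shut). In form: [[[x, y, z], [ax, ay, az], grip], ...]. A call has 1 to 10 rows; each row shifts and turns the commanded pose from where the row before left it, along the tool's axes as they then stand; what a row does not reach is not made up. A row lasts 1/8 s, in which the tool goes at most 62.5 mm and 10.7 degrees, less where a joint would pass 70% of its speed; a pose out of reach is approached as far as the arm can. A call is refused whole if a number of a shift passes 0.0625 or a number of a turn 10.7, either way. A call with a gripper value outside its range is refused whole. The fingers move at their own pace and stop on an object; "grip_force" is the grip in N (left out, the last holds). Time passes only in rows, so rows that do not move let the fingers close. It gives the time, the measured TCP pose, the force and the opening at its end, in the units of the state.
- read_state(): the state, without advancing time (a new reading comes with each control period).
- snapshot(name): name is "scene" or "top" or "wrist"; returns (picture, depth): 480x640x3 uint8, red, green, blue; 480x640 float32, m along the optical axis (not along the pixel's ray), 0 where there is no reading.
- camera_params(name): a dict with "intrinsics" (3x3 intrinsics, pixels), "distortion" ([k1, k2, p1, p2, k3] as OpenCV has them; the pictures are not rectified), "cam_to_world" (4x4, takes a point from camera to world coordinates). Camera axes: x right, y down, z forward; pixel columns grow to the right and rows downward; lengths in m; the calibration is good to about 2 mm. A picture is of the moment at which its call begins: read the wrist's pose just before it. camera_params takes no time and is no camera call; for the wrist camera it gives the pose at the moment of the call.
- sign_off(): hands the job in, once; it reports no verdict.
The state is a dict: "time": time; "joint_pos": joint angles; "dq": joint speeds; "tau": joint torques, N m; "eef_pos": TCP position; "tcp_rot": TCP orientation; "contact_force": force on the tool from outside, world axes, zero at the start; "torque": the same for the moment, N m; "opening": finger opening in m.
Only numpy, scipy, OpenCV 4.12 (cv2) and the standard library are available. Lean on these libraries where they do the work, as an engineer would, in place of code of your own. Each camera call takes 0.05 s, during which the arm holds its last target. There are 200 camera calls.

## Working session

There is one attempt and no reset: what is moved stays moved. The work goes in short steps, Python scripts to look and compute and a tool call to move; the robot and the scene stay as the last step left them, time stands still between calls to the robot, and variables do not carry over. Pictures are saved under pics/ and viewed, about 8 in all and at most 12, crops included, and the job is handed in when it is done.

Besides the shell and the picture viewer there is one more tool, called by a JSON object that holds its "fn" and its "kwargs", one argument or row to a line. carry_out: Moves the arm, as the interface text tells. Its arguments: {"type":"object","properties":{"increments":{"type":"array"},"grip_force":{"type":"number"}},"required":["increments"]}

```bash
mkdir -p pics; ls; python3 - <<'E'
from plant import *
import cv2,numpy as np
s=read_state();print(s)
for n in("top","scene"):
    p,d=snapshot(n);np.savez(f"{n}0.npz",p=p,d=d);cv2.imwrite(f"pics/{n}0.png",p[:,:,::-1]);c=camera_params(n);print(n,np.round(c["cam_to_world"],3).tolist(),c["intrinsics"],c["distortion"])
E
```

```text
pics
{'time': 0.0, 'joint_pos': array([ 1.39860267e+00,  3.85575010e-01,  6.61948058e-03, -5.06966698e-04,
       -1.19402915e+00, -2.58585281e-01]), 'dq': array([ 0.00039393,  0.00151964,  0.00102329,  0.00054937,  0.00099354,
       -0.000728  ]), 'tau': array([ 4.14316137e-04, -3.90662885e+01,  1.87404549e+01,  4.21984971e+00,
        1.09153159e-02, -1.97410436e-04]), 'eef_pos': array([0.26087532, 0.5677229 , 0.40364437]), 'tcp_rot': array([-1.98366736,  0.43651219,  1.98443156]), 'contact_force': array([1.03618593, 0.05468352, 0.24822167]), 'torque': array([-0.06031278,  0.03041108, -0.00542354]), 'opening': 0.08674726258093485}
top [[-0.015, -0.999, 0.046, 0.477], [-0.999, 0.016, 0.03, -0.079], [-0.031, -0.046, -0.998, 1.154], [0.0, 0.0, 0.0, 1.0]] [[434.39514047   0.         332.65081798]
 [  0.         434.39514047 241.22553502]
 [  0.           0.           1.        ]] [-0.06253047  0.          0.          0.          0.        ]
scene [[0.847, 0.419, -0.328, 0.931], [0.532, -0.658, 0.533, -0.676], [0.007, -0.626, -0.78, 0.972], [0.0, 0.0, 0.0, 1.0]] [[521.2627461    0.         320.84161735]
 [  0.         521.2627461  245.28740393]
 [  0.           0.           1.        ]] [0.01766399 0.         0.         0.         0.        ]
```

View pics/top0.png

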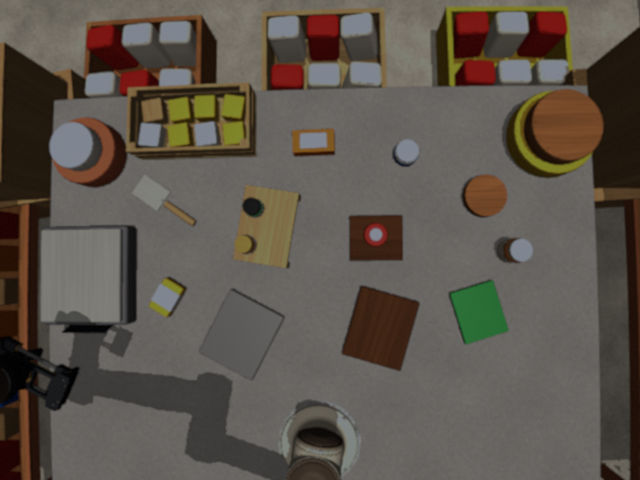

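View pics/scene0.png

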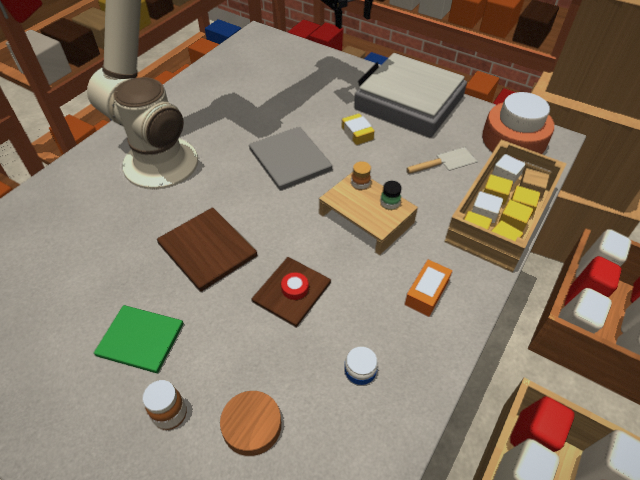

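Candidates for the board in the top view:
- Dark board with the cheese at (376,237).
- Larger dark board at (381,328).
- Green board at (479,311).
- Grey board at (242,334).

Leaving out green and grey, the smaller of the two dark boards is the one at (376,237), which carries the cheese. The riser is at (266,227), with jars at (252,207) and (244,243).

```bash
cat > h.py <<'E'
from plant import *
import cv2,numpy as np
def ray(uv,cam,z):
    K,D,T=np.array(cam["intrinsics"]),np.array(cam["distortion"]),np.array(cam["cam_to_world"])
    n=cv2.undistortPoints(np.float64(uv).reshape(-1,1,2),K,D).reshape(-1,2)
    d=np.c_[n,np.ones(len(n))]@T[:3,:3].T
    return (T[:3,3]+d*((z-T[2,3])/d[:,2])[:,None])[:,:2]
def rect(mask,cam,z):
    c=max(cv2.findContours(mask.astype(np.uint8),cv2.RETR_EXTERNAL,cv2.CHAIN_APPROX_NONE)[0],key=cv2.contourArea)
    w=ray(c.reshape(-1,2),cam,z); (cx,cy),(a,b),t=cv2.minAreaRect(np.float32(w*1000))
    box=cv2.boxPoints(((cx,cy),(a,b),t))/1000
    # long-axis-ish angle: y axis direction nearest world y
    e=[box[1]-box[0],box[2]-box[1]]; 
    e=max(e,key=lambda v:abs(v[1])); e=e*np.sign(e[1])
    return np.array([cx,cy])/1000,(round(a,1),round(b,1)),np.arctan2(-e[0],e[1]),np.linalg.norm(e),len(c)
def blobmask(hsv,lo,hi,seed=None):
    m=cv2.inRange(hsv,np.array(lo),np.array(hi)); m=cv2.morphologyEx(m,cv2.MORPH_OPEN,np.ones((3,3)))
    return m
E
python3 - <<'E'
from h import *
z=np.load("top0.npz");p=z["p"];cam=camera_params("top")
h=cv2.cvtColor(p,cv2.COLOR_RGB2HSV)
for u,v in((360,250),(395,220),(280,220),(265,255),(244,243),(320,220),(376,235),(370,228)):print(u,v,h[v,u],z["d"][v,u])
def sub(m,x0,x1,y0,y1):
    o=np.zeros_like(m);o[y0:y1,x0:x1]=m[y0:y1,x0:x1];return o
S,V=h[:,:,1],h[:,:,2]
b=sub(((S>80)*255).astype(np.uint8),335,420,200,275);r=sub(((S>80)*255).astype(np.uint8),225,310,175,280)
print("board",rect(b,cam,.016));print("riser",rect(r,cam,.058))
red=sub(((h[:,:,1]>180)&((h[:,:,0]<8)|(h[:,:,0]>172))&(V>110)).astype(np.uint8)*255,350,400,215,260)
print("cheese",rect(red,cam,.04))
g=ray([(405,153)],cam,.05),ray([(517,250)],cam,.09),ray([(486,196)],cam,.035);print("tin honey box",g)
cv2.imwrite("pics/crop.png",cv2.resize(np.hstack([p[170:290,220:420,::-1]]),None,fx=4,fy=4,interpolation=cv2.INTER_NEAREST))
E
```

```text
360 250 [ 12 170  60] 1.139427
395 220 [ 10 174  63] 1.1370136
280 220 [ 22 108 127] 1.1077244
265 255 [ 25 103 126] 1.1008852
244 243 [ 24 146 126] 1.0556048
320 220 [ 15  15 103] 1.1611576
376 235 [109  30 145] 1.1152797
370 228 [  1 182 126] 1.1151754
board (array([ 0.53811041, -0.15698007]), (133.7, 112.9), np.float32(-0.016886769), np.float32(0.1337136), 187)
riser (array([0.57039539, 0.12464154]), (146.5, 193.2), np.float32(-0.17604767), np.float32(0.14647508), 330)
cheese (array([ 0.54573999, -0.1553893 ]), (53.8, 51.4), np.float32(-0.016917996), np.float32(0.05380107), 58)
tin honey box (array([[ 0.75218635, -0.23466326]]), array([[ 0.49782389, -0.49765638]]), array([[ 0.63984115, -0.44354993]]))
```

View pics/crop.png

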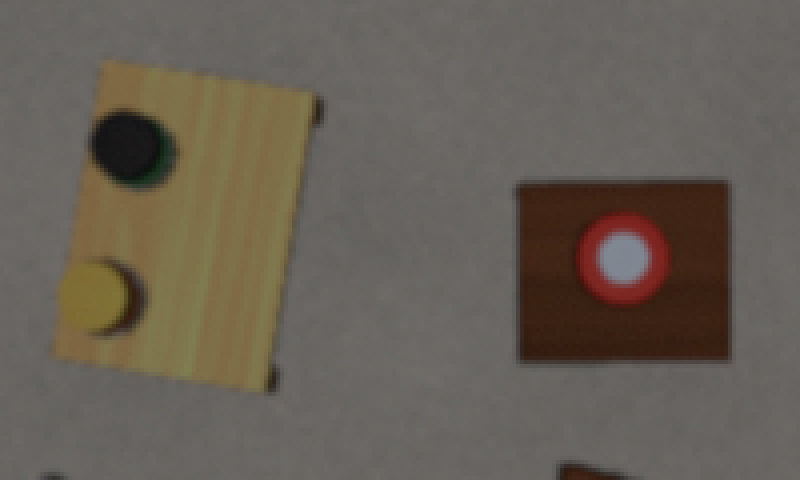

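The crop confirms the dark board with the red cheese on it. It also shows the riser turned clockwise by about 0.17 rad, with the jars at its far end. Next I work out the approach in tool axes.

```bash
cat >> h.py <<'E'
from scipy.spatial.transform import Rotation as R
def togo(target,ang):
    """shift & turn in tool axes to reach TCP target with jaw axis (tool y) along the board x; z towards/away board y. ang=board y-axis angle"""
    s=read_state();r=R.from_rotvec(s["tcp_rot"]);M=r.as_matrix()
    by=np.array([-np.sin(ang),np.cos(ang),0]);sg=np.sign(M[1,2]) if abs(M[1,2])>.3 else 1
    zt=by*sg;xt=np.array([0,0,-1.]);yt=np.cross(zt,xt)
    G=R.from_matrix(np.c_[xt,yt,zt])
    print("t",s["time"],"pos",s["eef_pos"].round(4),"zt",M[:,2].round(3),"F",s["contact_force"].round(1))
    print("shift tool mm",((M.T@(np.array(target)-s["eef_pos"]))*1000).round(1),"turn",(r.inv()*G).as_rotvec(degrees=True).round(2),"sg",sg, "q6",s["joint_pos"][5].round(2))
E
python3 - <<'E'
from h import *
cam=camera_params("top")
c=ray([(245.5,185),(298.8,193.2),(287,268),(233.2,259.2)],cam,.058);print(c.round(4).tolist(),c.mean(0))
for i,j in((0,1),(3,2),(0,3),(1,2)):e=c[i]-c[j];print(np.linalg.norm(e),np.arctan2(-e[0],e[1]),np.arctan2(e[1],e[0]))
print(R.from_rotvec(read_state()["tcp_rot"]).as_matrix().round(3))
togo([.538,-.275,.405],-.017)
E
```

```text
[[0.6762, 0.1759], [0.652, 0.0387], [0.4622, 0.0708], [0.4864, 0.2085]] [0.56919535 0.12347349]
0.1392819019485411 -0.17447216743180277 1.3963241593630937
0.1397788087884144 -0.17392505882967957 1.396871267965217
0.19261074787897375 -1.7405916101971115 -0.1697952834022149
0.1925372404734968 -1.7380090516391657 -0.16721272484426922
[[-0.001 -0.418 -0.909]
 [-0.002 -0.909  0.418]
 [-1.     0.002 -0.   ]]
t 0.1 pos [0.2609 0.5677 0.4038] zt [-0.909  0.418 -0.   ] F [ 0.8 -0.7  0.6]
shift tool mm [ 1.000e-01  6.499e+02 -6.038e+02] turn [66.28 -0.07 -0.1 ] sg 1.0 q6 -0.26
```

{"fn": "carry_out", "kwargs": {
  "increments": [
    [[0,0.0433,-0.0403],[0,0,0],0],
    [[0,0.0433,-0.0403],[0,0,0],0],
    [[0,0.0433,-0.0403],[0,0,0],0],
    [[0,0.0433,-0.0403],[0,0,0],0],
    [[0,0.0433,-0.0403],[0,0,0],0],
    [[0,0.0433,-0.0403],[0,0,0],0],
    [[0,0.0433,-0.0403],[0,0,0],0],
    [[0,0.0433,-0.0403],[0,0,0],0],
    [[0,0.0433,-0.0403],[0,0,0],0],
    [[0,0.0433,-0.0403],[0,0,0],0]
  ]
}}

```text
time: 1.35
eef_pos: [0.4464, 0.0042, 0.4048]
tcp_rot: [-1.984, 0.433, 1.983]
contact_force: [-0.1, 1.3, 0.0]
opening: 0.0871
```

{"fn": "carry_out", "kwargs": {
  "increments": [
    [[0,0.0433,-0.0403],[0,0,0],0],
    [[0,0.0433,-0.0403],[0,0,0],0],
    [[0,0.0433,-0.0403],[0,0,0],0],
    [[0,0,0],[9.47,0,0],0],
    [[0,0,0],[9.47,0,0],0],
    [[0,0,0],[9.47,0,0],0],
    [[0,0,0],[9.47,0,0],0],
    [[0,0,0],[9.47,0,0],0],
    [[0,0,0],[9.47,0,0],0],
    [[0,0,0],[9.47,0,0],0]
  ]
}}

```text
time: 2.6
eef_pos: [0.5018, -0.1623, 0.4043]
tcp_rot: [-1.192, 1.22, 1.193]
contact_force: [-0.1, 0.0, -0.5]
opening: 0.0872
```

```bash
python3 - <<'E'
from h import *
togo([.538,-.275,.405],-.017)
p,d=snapshot("wrist");cv2.imwrite("pics/w1.png",p[:,:,::-1]);c=camera_params("wrist");print(np.round(c["cam_to_world"],3).tolist())
np.savez("w1.npz",p=p,d=d)
E
```

```text
t 2.6 pos [ 0.5018 -0.1623  0.4043] zt [0.023 1.    0.   ] F [-0.1  0.  -0.5]
shift tool mm [  -0.8  -38.8 -111.8] turn [-0.32  0.01 -0.06] sg 1.0 q6 -0.02
[[-1.0, 0.026, 0.007, 0.499], [0.027, 0.954, 0.298, -0.246], [0.002, 0.298, -0.955, 0.384], [0.0, 0.0, 0.0, 1.0]]
```

View pics/w1.png

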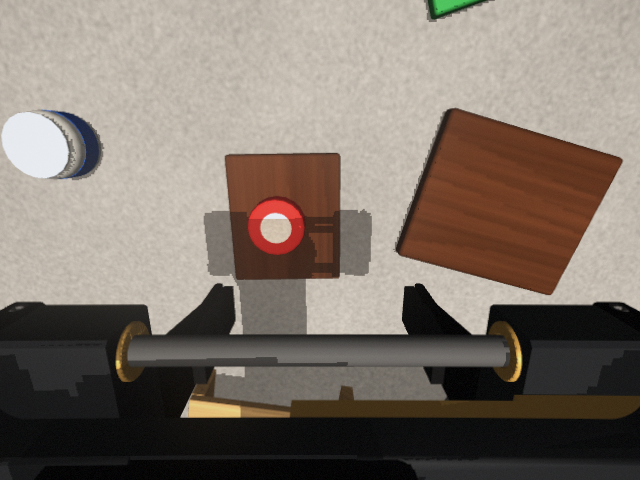

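The wrist view shows the board's top corners at about (226,155), (340,153), (340,277) and (237,279). The cheese is at (276,226).

```bash
python3 - <<'E'
from h import *
cam=camera_params("wrist")
c=ray([(226,155),(340,153),(340,277),(237,279)],cam,.016);print(c.round(4).tolist(),c.mean(0))
for i,j in((2,1),(3,0),(0,1),(3,2)):e=c[i]-c[j];print(np.linalg.norm(e).round(4),np.arctan2(-e[0],e[1]).round(4),np.arctan2(e[1],e[0]).round(4))
print(ray([(276,226)],cam,.04))
togo([.538,-.255,.25],-.017)
E
```

```text
[[0.5937, -0.2294], [0.4767, -0.2283], [0.4778, -0.0909], [0.5958, -0.0917]] [ 0.53600938 -0.16006305]
0.1374 -0.0082 1.5626
0.1377 -0.0154 1.5554
0.1171 -1.5801 -0.0093
0.118 -1.5777 -0.0069
[[ 0.5441076  -0.15903796]]
t 2.65 pos [ 0.5017 -0.1623  0.4042] zt [0.026 1.    0.   ] F [0.  0.4 0.2]
shift tool mm [154.2 -38.9 -91.7] turn [-0.52  0.02 -0.07] sg 1.0 q6 -0.02
```

{"fn": "carry_out", "kwargs": {
  "increments": [
    [[0,-0.0185,-0.0495],[-0.8,0,0],0],
    [[0,-0.0185,-0.0495],[0,0,0],0],
    [[0.05,0,0],[0,0,0],0],
    [[0.05,0,0],[0,0,0],0],
    [[0.05,0,0],[0,0,0],0],
    [[0.04,0,0],[0,0,0],0],
    [[0.02,0,0],[0,0,0],0],
    [[0.007,0,0],[0,0,0],0],
    [[0,0,0],[0,0,0],0]
  ]
}}

```text
time: 3.78
eef_pos: [0.5381, -0.2618, 0.1877]
tcp_rot: [-1.208, 1.21, 1.208]
contact_force: [-0.5, 0.2, -0.2]
opening: 0.0874
```

```bash
python3 - <<'E'
from h import *
togo([.537,-.24,.187],-.011)
E
```

```text
t 3.775 pos [ 0.5381 -0.2618  0.1877] zt [ 0.002  1.    -0.   ] F [-0.5  0.2 -0.2]
shift tool mm [ 0.7  1.2 21.8] turn [ 0.52 -0.01 -0.01] sg 1.0 q6 0.18
```

{"fn": "carry_out", "kwargs": {
  "increments": [
    [[0,0,0.003],[0.5,0,0],0],
    [[0,0,0.003],[0,0,0],0],
    [[0,0,0.003],[0,0,0],0],
    [[0,0,0.003],[0,0,0],0],
    [[0,0,0.003],[0,0,0],0],
    [[0,0,0.002],[0,0,0],0],
    [[0,0,0.002],[0,0,0],0],
    [[0,0,0.002],[0,0,0],0],
    [[0,0,0.002],[0,0,0],0],
    [[0,0,0.002],[0,0,0],0]
  ]
}}

```text
time: 5.03
eef_pos: [0.5382, -0.2368, 0.1877]
tcp_rot: [-1.201, 1.215, 1.2]
contact_force: [0.3, -1.7, -0.4]
opening: 0.087
```

{"fn": "carry_out", "kwargs": {
  "increments": [
    [[0,0,0.002],[0,0,0],0],
    [[0,0,0.002],[0,0,0],0],
    [[0,0,0.003],[0,0,0],0],
    [[0,0,0.003],[0,0,0],0],
    [[0,0,0.003],[0,0,0],0],
    [[0,0,0.003],[0,0,0],0]
  ]
}}

```text
time: 5.78
eef_pos: [0.5384, -0.2205, 0.1877]
tcp_rot: [-1.201, 1.215, 1.201]
contact_force: [-0.8, -2.2, -0.8]
opening: 0.087
```

```bash
cat >> h.py <<'E'
def see(name):
    """board rect and cheese from top camera"""
    p,d=snapshot("top");cam=camera_params("top");h=cv2.cvtColor(p,cv2.COLOR_RGB2HSV)
    cv2.imwrite(f"pics/{name}.png",cv2.resize(p[170:290,220:420,::-1],None,fx=4,fy=4,interpolation=cv2.INTER_NEAREST))
    H,S,V=cv2.split(h);o=np.zeros_like(H);o[190:275,290:420]=1
    b=((S>120)&(V<150)&(o>0)&((H<17)|(H>170))).astype(np.uint8);print("board",rect(b,cam,.016))
    r=((S>180)&((H<8)|(H>172))&(V>90)&(o>0)).astype(np.uint8);print("cheese",rect(r,cam,.04))
E
python3 - <<'E'
from h import *
togo([.537,-.19,.187],-.011)
see("p1")
E
```

```text
t 5.775 pos [ 0.5384 -0.2205  0.1877] zt [0.012 1.    0.   ] F [-0.8 -2.2 -0.8]
shift tool mm [ 0.7  1.7 30.4] turn [-0.04  0.   -0.  ] sg 1.0 q6 0.1
board (array([ 0.50164597, -0.14683922]), (89.5, 37.9), np.float32(-0.057036016), np.float32(0.08954013), 90)Traceback (most recent call last):
  File "<stdin>", line 3, in <module>
  File "h.py", line 34, in see
    r=((S>180)&((H<8)|(H>172))&(V>90)&(o>0)).astype(np.uint8);print("cheese",rect(r,cam,.04))
                                                                             ~~~~^^^^^^^^^^^
  File "h.py", line 9, in rect
    c=max(cv2.findContours(mask.astype(np.uint8),cv2.RETR_EXTERNAL,cv2.CHAIN_APPROX_NONE)[0],key=cv2.contourArea)
ValueError: max() iterable argument is empty
```

View pics/p1.png

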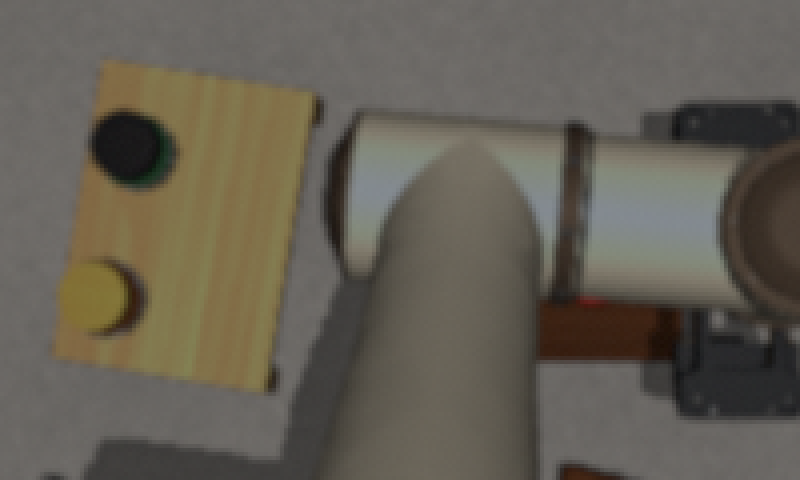

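The arm hides the board from the top camera, so I'll track it with the scene camera. The push force is only about 2 N.

```bash
cat >> h.py <<'E'
def see2(name,x0=200,x1=420,y0=180,y1=340):
    p,d=snapshot("scene");cam=camera_params("scene");H,S,V=cv2.split(cv2.cvtColor(p,cv2.COLOR_RGB2HSV))
    cv2.imwrite(f"pics/{name}.png",cv2.resize(p[y0:y1,x0:x1,::-1],None,fx=3,fy=3))
    return p,d,cam,H,S,V
E
python3 - <<'E'
from h import *
p,d=snapshot("top");T=camera_params("top")["cam_to_world"]
print("tube top heights",[1.154-float(d[v,u]) for u,v in((310,220),(330,220),(345,235),(380,230))])
see2("s1")
E
```

```text
tube top heights [0.34937365436553947, 0.3755184569358825, 0.40293277883529655, 0.3493936219215392]
```

View pics/s1.png

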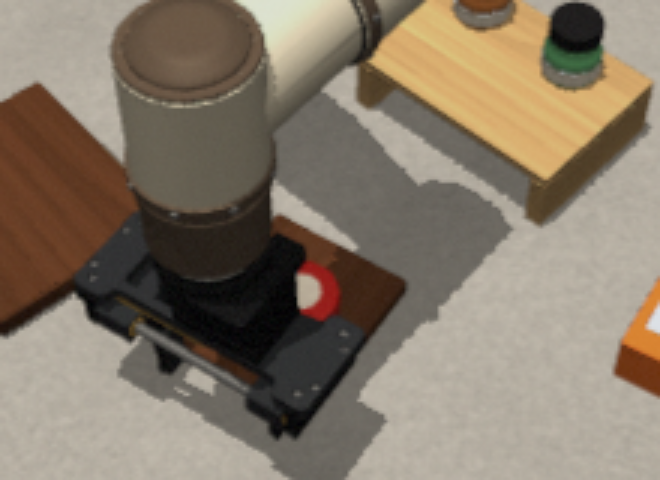

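{"fn": "carry_out", "kwargs": {
  "increments": [
    [[0,0,0.003],[0,0,0],0],
    [[0,0,0.004],[0,0,0],0],
    [[0,0,0.004],[0,0,0],0],
    [[0,0,0.004],[0,0,0],0],
    [[0,0,0.004],[0,0,0],0],
    [[0,0,0.004],[0,0,0],0],
    [[0,0,0.004],[0,0,0],0],
    [[0,0,0.004],[0,0,0],0],
    [[0,0,0.004],[0,0,0],0],
    [[0,0,0.004],[0,0,0],0]
  ]
}}

```text
time: 7.18
eef_pos: [0.5389, -0.1815, 0.1878]
tcp_rot: [-1.201, 1.215, 1.2]
contact_force: [-0.1, -2.0, 0.9]
opening: 0.087
```

{"fn": "carry_out", "kwargs": {
  "increments": [
    [[0,0,0.004],[0,0,0],0],
    [[0,0,0.004],[0,0,0],0],
    [[0,0,0.004],[0,0,0],0],
    [[0,0,0.004],[0,0,0],0],
    [[0,0,0.004],[0,0,0],0],
    [[0,0,0.004],[0,0,0],0],
    [[0,0,0.004],[0,0,0],0],
    [[0,0,0.004],[0,0,0],0],
    [[0,0,0.003],[0,0,0],0],
    [[0,0,0.002],[0,0,0],0]
  ]
}}

```text
time: 8.43
eef_pos: [0.5393, -0.1445, 0.1878]
tcp_rot: [-1.201, 1.215, 1.201]
contact_force: [-0.7, -3.7, 1.9]
opening: 0.0873
```

```bash
python3 - <<'E'
from h import *
togo([.537,-.12,.187],-.011)
p,d,cam,H,S,V=see2("s2")
E
```

```text
t 8.425 pos [ 0.5393 -0.1445  0.1878] zt [ 0.012  1.    -0.   ] F [-0.7 -3.7  1.9]
shift tool mm [ 0.8  2.6 24.5] turn [-0.03 -0.   -0.  ] sg 1.0 q6 -0.04
```

View pics/s2.png

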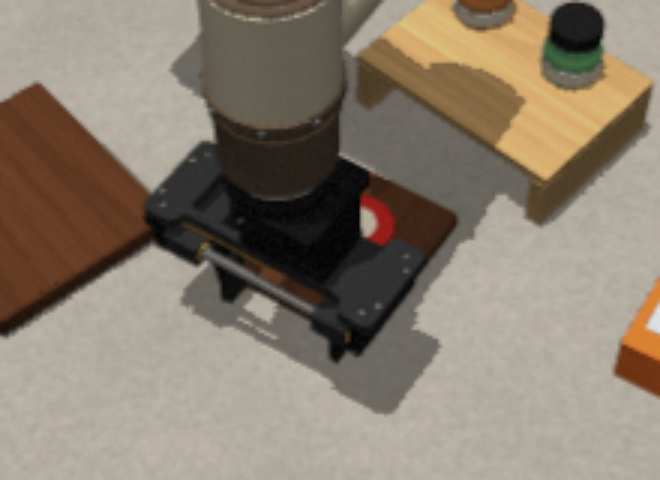

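The front-far corner of the board is at crop (456,216). The far edge runs to about (415,265) and the front edge to about (375,172). The cheese is still in place at about (367,222).

```bash
python3 - <<'E'
from h import *
cam=camera_params("scene")
f=lambda a:np.array(a)/3+[200,180]
w=ray(f([(456,216),(415,265),(375,172)]),cam,.016);print(w.round(4))
c=w[0];print(np.arctan2(-(c-w[1])[0],(c-w[1])[1]),np.arctan2((c-w[2])[1],(c-w[2])[0]))
for a in(-.011,-.03):print(a,c-R.from_euler('z',a).apply([.06,.07,0])[:2])
# riser near-deck corners from the scene view
print(ray(f([(651,88),(537,181)]),cam,.058), "riser corners top est (0.676,.176),(0.652,.0387)")
print(ray(f([(395,222)]),cam,.04))
E
```

```text
[[ 6.009e-01 -2.000e-04]
 [ 5.983e-01 -5.770e-02]
 [ 5.245e-01  3.700e-03]]
-0.04596207807767181 -0.05080730009596126
-0.011 [ 0.54017975 -0.06950416]
-0.03 [ 0.53887342 -0.06833715]
[[0.68160925 0.16520821]
 [0.65033906 0.03215434]] riser corners top est (0.676,.176),(0.652,.0387)
[[ 0.57327282 -0.04681804]]
```

{"fn": "carry_out", "kwargs": {
  "increments": [
    [[0,0,0.003],[0.28,0,0],0],
    [[0,0,0.004],[0.39,0,0],0],
    [[0,0,0.004],[0.39,0,0],0],
    [[0,0,0.004],[0.39,0,0],0],
    [[0,0,0.004],[0.39,0,0],0],
    [[0,0,0.004],[0.39,0,0],0],
    [[0,0,0.004],[0.39,0,0],0],
    [[0,0,0.004],[0.39,0,0],0],
    [[0,0,0.004],[0.39,0,0],0],
    [[0,0,0.003],[0.28,0,0],0]
  ]
}}

```text
time: 9.72
eef_pos: [0.5408, -0.1065, 0.1877]
tcp_rot: [-1.153, 1.244, 1.153]
contact_force: [-0.9, -3.5, 2.0]
opening: 0.0871
```

```bash
python3 - <<'E'
from h import *
togo([.537,-.12,.187],-.173)
s=read_state();e=s["eef_pos"][:2]+.0095*R.from_rotvec(s["tcp_rot"]).as_matrix()[:2,2]-[.5692,.1235]
print("rear along,lat",e@[.172,.985],e@[.985,-.172])
see2("s3")
E
```

```text
t 9.725 pos [ 0.5408 -0.1065  0.1877] zt [ 0.076  0.997 -0.   ] F [-0.9 -3.5  2. ]
shift tool mm [  0.7   2.8 -13.8] turn [ 5.54 -0.   -0.01] sg 1.0 q6 -0.18
rear along,lat -0.22197739902939992 0.010683902684941092
```

View pics/s3.png

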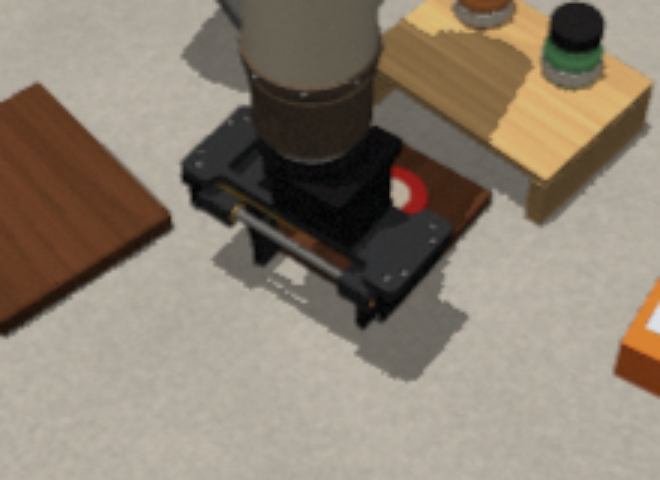

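The board follows the fingers, with its front-far corner at crop (491,193), clear of the riser's far leg at (530,190). I continue the arc.

{"fn": "carry_out", "kwargs": {
  "increments": [
    [[0,0,0.003],[0.28,0,0],0],
    [[0,0,0.004],[0.38,0,0],0],
    [[0,0,0.004],[0.38,0,0],0],
    [[0,0,0.004],[0.38,0,0],0],
    [[0,0,0.004],[0.38,0,0],0],
    [[0,0,0.004],[0.38,0,0],0],
    [[0,0,0.004],[0.38,0,0],0],
    [[0,0,0.004],[0.38,0,0],0],
    [[0,0,0.004],[0.38,0,0],0],
    [[0,0,0.004],[0.38,0,0],0]
  ]
}}

```text
time: 11.02
eef_pos: [0.5449, -0.0677, 0.1877]
tcp_rot: [-1.105, 1.273, 1.105]
contact_force: [-0.4, -1.9, -0.5]
opening: 0.0873
```

{"fn": "carry_out", "kwargs": {
  "increments": [
    [[0,0,0.004],[0.38,0,0],0],
    [[0,0,0.004],[0.38,0,0],0],
    [[0,0,0.004],[0.38,0,0],0],
    [[0,0,0.004],[0.38,0,0],0],
    [[0,0,0.003],[0.3,0,0],0]
  ]
}}

```text
time: 11.65
eef_pos: [0.5478, -0.049, 0.1877]
tcp_rot: [-1.081, 1.286, 1.081]
contact_force: [-0.7, -1.7, -0.3]
opening: 0.0869
```

```bash
python3 - <<'E'
from h import *
togo([.537,-.12,.187],-.173)
s=read_state();e=s["eef_pos"][:2]+.0095*R.from_rotvec(s["tcp_rot"]).as_matrix()[:2,2]-[.5692,.1235]
print("rear along,lat",e@[.172,.985],e@[.985,-.172])
see2("s4")
E
```

```text
t 11.65 pos [ 0.5478 -0.049   0.1877] zt [ 0.172  0.985 -0.   ] F [-0.7 -1.7 -0.3]
shift tool mm [  0.7  -1.6 -71.8] turn [ 0.02 -0.   -0.01] sg 1.0 q6 -0.38
rear along,lat -0.16404838109995942 0.00857793730232089
```

View pics/s4.png

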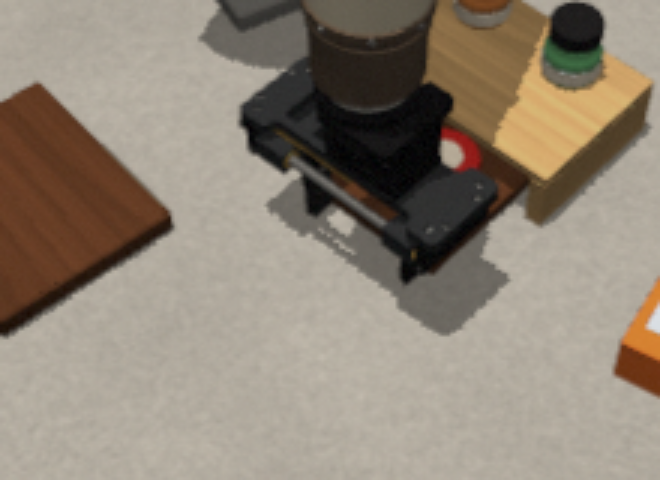

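The board is under the riser's mouth. Its far edge runs from about crop (440,268) to (525,183) and the cheese is upright. I check its lateral gap numerically.

```bash
python3 - <<'E'
from h import *
cam=camera_params("scene");f=lambda a:np.array(a)/3+[200,180]
w=ray(f([(525,182),(500,208)]),cam,.016);l=ray(f([(527,217)]),cam,0);t=ray(f([(527,177)]),cam,.048)
for q in(*w,*l,*t):e=q-[.5692,.1235];print(q.round(4),"along,lat",(e@[.172,.985]).round(4),(e@[.985,-.172]).round(4))
E
```

```text
[0.6299 0.0587] along,lat -0.0534 0.0709
[0.6259 0.0251] along,lat -0.0871 0.0728
[0.6432 0.0404] along,lat -0.0692 0.0872
[0.6389 0.0393] along,lat -0.071 0.0832
```

{"fn": "carry_out", "kwargs": {
  "increments": [
    [[0,0,0.003],[0,0,0],0],
    [[0,0,0.004],[0,0,0],0],
    [[0,0,0.004],[0,0,0],0],
    [[0,0,0.004],[0,0,0],0],
    [[0,0,0.004],[0,0,0],0],
    [[0,0,0.004],[0,0,0],0],
    [[0,0,0.004],[0,0,0],0],
    [[0,0,0.004],[0,0,0],0],
    [[0,0,0.004],[0,0,0],0],
    [[0,0,0.004],[0,0,0],0]
  ]
}}

```text
time: 12.95
eef_pos: [0.5545, -0.0105, 0.1877]
tcp_rot: [-1.081, 1.286, 1.081]
contact_force: [0.1, -1.8, -0.5]
opening: 0.0869
```

{"fn": "carry_out", "kwargs": {
  "increments": [
    [[0,0,0.004],[0,0,0],0],
    [[0,0,0.004],[0,0,0],0],
    [[0,0,0.004],[0,0,0],0],
    [[0,0,0.004],[0,0,0],0],
    [[0,0,0.004],[0,0,0],0],
    [[0,0,0.004],[0,0,0],0],
    [[0,0,0.004],[0,0,0],0],
    [[0,0,0.004],[0,0,0],0],
    [[0,0,0.003],[0,0,0],0],
    [[0,0,0.002],[0,0,0],0]
  ]
}}

```text
time: 14.2
eef_pos: [0.5609, 0.0259, 0.1877]
tcp_rot: [-1.081, 1.286, 1.081]
contact_force: [0.0, -1.8, -0.1]
opening: 0.0872
```

```bash
python3 - <<'E'
from h import *
togo([.537,-.12,.187],-.173)
s=read_state();e=s["eef_pos"][:2]+.0095*R.from_rotvec(s["tcp_rot"]).as_matrix()[:2,2]-[.5692,.1235]
print("rear along,lat",e@[.172,.985],e@[.985,-.172])
see2("s5")
p,d=snapshot("wrist");cv2.imwrite("pics/w5.png",p[:,:,::-1]);cv2.imwrite("pics/c5.png",np.hstack([cv2.imread("pics/s5.png")[:300,300:660],cv2.resize(p[:,:,::-1],(400,300))]))
E
```

```text
t 14.2 pos [0.5609 0.0259 0.1877] zt [ 0.171  0.985 -0.   ] F [ 0.  -1.8 -0.1]
shift tool mm [   0.7   -1.5 -147.8] turn [ 0.05 -0.   -0.  ] sg 1.0 q6 -0.51
rear along,lat -0.0881111252857943 0.008568823367174622
```

View pics/c5.png

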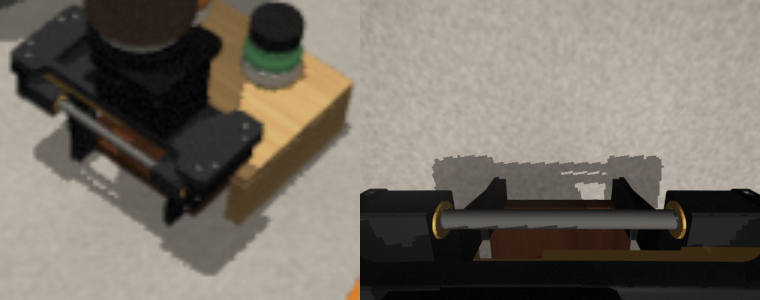

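{"fn": "carry_out", "kwargs": {
  "increments": [
    [[0,0,0.002],[0,0,0],0],
    [[0,0,0.003],[0,0,0],0],
    [[0,0,0.003],[0,0,0],0],
    [[0,0,0.003],[0,0,0],0],
    [[0,0,0.002],[0,0,0],0],
    [[0,0,0.001],[0,0,0],0],
    [[0,0,0],[0,0,0],0],
    [[0,0,-0.005],[0,0,0],0],
    [[0,0,-0.03],[0,0,0],0],
    [[0,0,-0.05],[0,0,0],0]
  ]
}}

```text
time: 15.55
eef_pos: [0.5492, -0.0441, 0.1879]
tcp_rot: [-1.084, 1.283, 1.082]
contact_force: [-0.1, 0.0, 0.6]
opening: 0.0871
```

{"fn": "carry_out", "kwargs": {
  "increments": [
    [[0,0,-0.06],[0,0,0],0],
    [[-0.05,0,-0.04],[0,0,0],0],
    [[-0.06,0,0],[0,0,0],0],
    [[-0.05,0,0],[0,0,0],0],
    [[0,0,0],[0,0,0],0]
  ]
}}

```text
time: 16.18
eef_pos: [0.5326, -0.1422, 0.3516]
tcp_rot: [-1.086, 1.277, 1.073]
contact_force: [-0.0, 0.8, -0.5]
opening: 0.0871
```

```bash
python3 - <<'E'
from h import *
print(read_state()["eef_pos"])
p,d=snapshot("wrist");q,_=snapshot("top");np.savez("w6.npz",p=p,q=q);c=camera_params("wrist");np.savez("w6c.npz",**{k:np.array(v) for k,v in c.items()})
a=cv2.resize(q[150:290,200:340,::-1],None,fx=3,fy=3);b=cv2.resize(p[:,:,::-1],(370,278))
cv2.imwrite("pics/c6.png",np.hstack([a,cv2.copyMakeBorder(b,0,420-278,0,0,cv2.BORDER_CONSTANT)]))
E
```

```text
[ 0.53263482 -0.14222578  0.35156215]
```

View pics/c6.png

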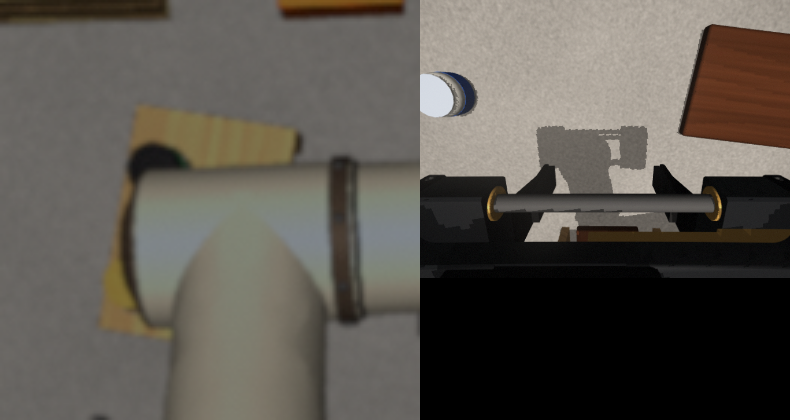

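The arm hides the top view and the gripper hides the wrist view here, so I move the wrist camera to look straight at the mouth.

{"fn": "carry_out", "kwargs": {
  "increments": [
    [[-0.05,0,0.02],[0,0,0],0],
    [[0,0,0.05],[0,0,0],0],
    [[0,0,0.05],[0,0,0],0],
    [[0,0,0.03],[0,0,0],0],
    [[0,0,0],[0,0,0],0],
    [[0,0,0],[0,0,0],0]
  ]
}}

```text
time: 17.02
eef_pos: [0.5572, 0.0057, 0.395]
tcp_rot: [-1.081, 1.289, 1.083]
contact_force: [-0.3, 0.1, -0.1]
opening: 0.087
```

```bash
python3 - <<'E'
from h import *
print(read_state()["eef_pos"],read_state()["dq"].round(3))
p,d=snapshot("wrist");c=camera_params("wrist");np.savez("w7.npz",p=p,d=d,**{k:np.array(v) for k,v in c.items()})
print(np.round(c["cam_to_world"],3).tolist())
# where the riser end should project
T=np.array(c["cam_to_world"]);rv=np.linalg.inv(T)
P=[]
for x,y,z in((-.0975,-.07,.058),(.0975,-.07,.058),(-.0825,-.07,0),(.0825,-.07,0),(-.052,-.07,.016),(.068,-.07,.016)):
    P.append([.5692+x*.985+y*.172,.1235-x*.172+y*.985,z])
print(cv2.projectPoints(np.array(P),cv2.Rodrigues(rv[:3,:3])[0],rv[:3,3],c["intrinsics"],c["distortion"])[0].reshape(-1,2).round(0).tolist())
cv2.imwrite("pics/w7.png",p[:,:,::-1])
E
```

```text
[0.55720843 0.0056946  0.39502239] [-0.017 -0.01   0.004  0.001 -0.002 -0.001]
[[-0.985, 0.166, 0.049, 0.542], [0.173, 0.94, 0.293, -0.077], [0.002, 0.297, -0.955, 0.376], [0.0, 0.0, 0.0, 1.0]]
[[425.0, 276.0], [227.0, 277.0], [397.0, 257.0], [253.0, 257.0], [372.0, 262.0], [263.0, 262.0]]
```

View pics/w7.png

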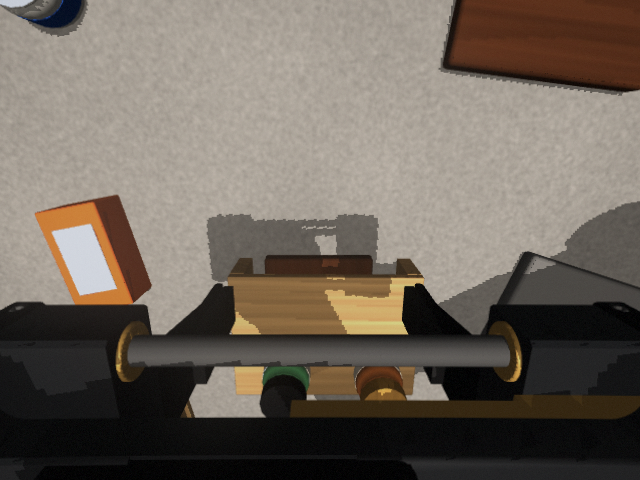

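The board's rear end shows at about (265–372, 255). The leg ends are at (241,258) and (410,258) and the deck edge is at row 276. The board is centred and square between the legs. I read the exact rows next.

```bash
python3 - <<'E'
from h import *
z=np.load("w7.npz");p=z["p"];g=p.astype(int).sum(2)
for u in(236,244,275,300,320,345,365,404,412):print(u,[(v,int(g[v,u])) for v in range(250,282)][::1] if u in(244,320) else [int(g[v,u]) for v in range(250,282)])
for u in(280,320,360):print(u,[p[v,u].tolist() for v in range(252,264)], z["d"][250:266,u].round(4).tolist())
cam={k:z[k] for k in("intrinsics","distortion","cam_to_world")}
for n,uv,h in(("board bottom/top row",[(275,254.5),(365,254.5)],0),("",[(275,257),(365,257)],.016),("deck",[(280,276),(360,276)],.058)):
    for q in ray(uv,cam,h):e=q-[.5692,.1235];print(n,"along,lat",(e@[.172,.985]).round(4),(e@[.985,-.172]).round(4))
E
```

```text
236 [304, 300, 291, 285, 287, 280, 277, 279, 271, 269, 265, 267, 251, 183, 152, 153, 149, 146, 142, 143, 143, 155, 160, 227, 149, 151, 155, 265, 287, 299, 306, 328]
244 [(250, 282), (251, 292), (252, 291), (253, 285), (254, 292), (255, 292), (256, 285), (257, 272), (258, 151), (259, 160), (260, 149), (261, 155), (262, 147), (263, 153), (264, 153), (265, 141), (266, 146), (267, 151), (268, 143), (269, 145), (270, 145), (271, 140), (272, 143), (273, 135), (274, 149), (275, 154), (276, 163), (277, 260), (278, 295), (279, 296), (280, 303), (281, 321)]
275 [281, 289, 284, 286, 267, 113, 90, 84, 95, 114, 122, 121, 113, 126, 131, 123, 123, 124, 118, 119, 122, 118, 126, 127, 135, 141, 151, 246, 287, 295, 300, 314]
300 [273, 273, 281, 276, 256, 117, 81, 86, 100, 114, 126, 131, 125, 127, 125, 121, 124, 117, 121, 128, 119, 132, 126, 122, 138, 154, 166, 236, 290, 291, 291, 302]
320 [(250, 474), (251, 443), (252, 324), (253, 324), (254, 307), (255, 111), (256, 84), (257, 89), (258, 96), (259, 98), (260, 111), (261, 122), (262, 119), (263, 116), (264, 119), (265, 122), (266, 118), (267, 127), (268
[... 1831 characters left out ...]
[104, 98, 90], [105, 100, 91], [93, 89, 83], [36, 28, 24], [32, 26, 21], [35, 25, 19], [39, 28, 21], [47, 33, 24], [48, 32, 21], [51, 34, 24], [52, 34, 23], [49, 31, 23]] [0.3944999873638153, 0.39579999446868896, 0.39469999074935913, 0.3962000012397766, 0.39480000734329224, 0.3912000060081482, 0.388700008392334, 0.38670000433921814, 0.383899986743927, 0.3824999928474426, 0.3822000026702881, 0.382999986410141, 0.38199999928474426, 0.3831000030040741, 0.38179999589920044, 0.3840000033378601]
board bottom/top row along,lat -0.0731 0.0569
board bottom/top row along,lat -0.0729 -0.046
 along,lat -0.0757 0.0549
 along,lat -0.0755 -0.0438
deck along,lat -0.0706 0.0453
deck along,lat -0.0705 -0.0336
```

The board's rear end stands about 3 mm out of the riser, inside the 10 mm allowed, and it is square and clear of both legs. The robot touches nothing, so I hand in.

```bash
python3 -c "
from plant import *
print(sign_off(),read_state()['time'])"
```

```text
the job is handed in; nothing more can be done
the job is handed in; nothing more can be done
```

The board now lies under the riser. I pushed it there from the right with the open fingers against its rear edge: straight first, then a gentle clockwise curve into line with the tunnel, then straight in. The measured tool force stayed around 2–4 N, and the job used about 17 of the 61 s.

**Last checks, from the wrist camera:**
- **Position:** the board's rear end stands about 3 mm out of the riser's right-hand end (limit 10 mm). It sits roughly 6–9 mm to one side of the middle (limit 30 mm) and clears both legs.
- **Squareness:** the rear edge showed no measurable tilt against the riser.
- **Bystanders:** both jars still stood on the deck, and the arm was well clear of everything.

**Not checked or in disagreement:**
- **Cheese:** it is hidden under the deck, so I could not see it at the end. I last saw it with the board partly under the riser, upright and near the board's middle, and every push after that was just as gentle.
- **Cameras:** the scene and top cameras differed by about 6 mm on one riser corner. I took the end position from the wrist camera, comparing the board directly with the riser's legs.

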